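Make up two pipe-fitting kits for the jar washer

ROBOT

A 6-joint arm with a two-finger parallel gripper is mounted at the origin on the work surface. World frame = base frame: x ahead of the robot, y to its left, z up, the work surface at z = 0. Lengths are in m, angles in rad, forces in N, time in s.
With the tool pointing down it reaches from about 0.3 to 1 m from the base axis. Payload 5.1 kg.
Tool frame: the origin (TCP) lies midway between the tips of the shut fingers; the grasp point (between the pads) lies 19 mm behind it (env.grip_depth is the z of the grasp point in the tool frame, in m); z points along the fingers, y is the line along which they close (so a half turn about z gives the same grasp; the last joint's range is limited). The gripper opens to 95 mm and grips with 3 to 60 N. Pads are 20 mm wide; open, the fingers measure 119 mm over their backs; the gripper's body (75 mm by 180 mm) begins 59 mm behind the grasp point.
Start: joints at [1.077, 0.124, 1.65, -0, 1.367, -0.083], TCP at [0.26, 0.596, 0.215] pointing down, gripper open.
Joint ranges: [-2.61, 2.61], [-1.02, 2.33], [0.03, 2.71], [-1.35, 4.49], [0.32, 2.68], [-2.91, 2.91]. Speed limits (rad/s): [2.57, 2.57, 3.14, 3.14, 3.14, 3.14].

INTERFACE

Orientations are given as a unit quaternion [w, x, y, z].
In Python, from rig import monitor, imaging, sign_off, env gives the robot as it stands.
- The arm moves only by the tool jog_arm, never from a script. Its argument "steps" is a list that holds one entry, the list of rows, each a list of 7 numbers: the turn, a rotation vector about the tool's x, y, z in rad, then the shift along the tool's x, y, z in m, then the opening, from -1 (shut) to 1 (fully open). A call has 1 to 20 rows; each row is the pose to reach, as a shift and turn from the pose commanded when the call began, along the tool's axes at that moment; what a row does not reach only later rows make up. A row lasts 1/8 s, in which the tool goes at most 62.5 mm and 10.7 degrees, less where a joint would pass 70% of its speed; a pose out of reach is approached as far as the arm can. A call with a gripper value outside its range is refused whole. The fingers move at their own pace and stop on an object; the grip force is fixed at half the most. Time passes only in rows, so rows that repeat a pose let the fingers close. It gives the time, the measured TCP pose, the force, the opening and the grip force at its end, in the units of the state.
- monitor.get_state(): the state, without advancing time (a new reading comes with each control period).
- imaging.snapshot(name): name is "side" or "top"; returns the picture (384x512x3 uint8, red, green, blue); there is no depth.
- imaging.calibration(name): a dict with "K" (3x3 intrinsics, pixels), "R" (3x3) and "t" (3): a world point X has camera coordinates R X + t. Camera axes: x right, y down, z forward; pixel columns grow to the right and rows downward; lengths in m; the calibration is good to about 2 mm. A picture is of the moment at which its call begins. calibration takes no time and is no camera call.
- sign_off(): hands the job in; it is judged then, once.
The state is a dict: "time": time; "qpos": joint angles; "joint_vel": joint speeds; "effort": joint torques, N m; "ee_pos": TCP position; "orientation": TCP orientation; "contact_force": force on the tool from outside, world axes, zero at the start; "ft_torque": the same for the moment, N m; "finger_gap": finger opening in m; "grasp_force": force on a finger pad.
Only numpy, scipy, OpenCV 4.12 (cv2) and the standard library are available. Lean on these libraries where they do the work, as an engineer would, in place of code of your own. Each camera call takes 0.05 s, during which the arm holds its last target. There are 200 camera calls.

TASK

Make up two spares kits for the jar washer from the white pipe fittings on the bench: one elbow and the straight coupling go into the round pan, the other elbow and the tee go into the oblong tray. Set each fitting down gently, not dropped, the same way up as it stood, flat on the floor of its container and not on top of another; leave the end cap, the glass jar and the rubber cup where they are.

Things in the scene. Friction and masses are not known exactly. Their poses are not given: they have to be found in the camera images.
- elbow_a: White plastic pipe elbow, one of two, lying flat: an L of two round legs 32 mm thick (33 at the mouths), 64 x 64 mm overall, 32 high, 60 g. Origin: centre of that square, at the underside; z up. The leg axes meet at (-16, -16) mm, 16 mm up; one leg runs along +x, one along +y, each to 32 mm from the origin. The free part of the +x leg, centred at (20, -16) mm, can be gripped across y.
- elbow_b: The other white pipe elbow, same in every way as elbow_a and interchangeable with it.
- tee: White plastic pipe tee lying flat: a straight round run 70 mm long with a branch at its middle, all 32 mm thick (33 at the mouths), 70 x 56 mm overall, 32 high, 80 g. Origin: centre of that rectangle, at the underside; z up. The run lies along x at y = -12 mm; the branch points along +y and ends at y = 28 mm. The branch can be gripped across x at (0, 16) mm.
- coupling: White plastic straight coupling: a plain tube open at both ends, standing on end, outer diameter 36 mm, bore 26 mm, 44 mm high (a ring with a hole from above). Origin: centre of its underside; z is its axis, up. 50 g, varying. Plain all round, grip it anywhere across.
- end_cap: White plastic end cap, 36 mm in diameter, 30 mm high, closed slightly domed top without a hole, standing on the bench. Origin: centre of its underside. It belongs to no kit and stays where it is.
- round_pan: Round shallow blue plastic pan, fixed to the bench: outer diameter 210 mm, rim 18 mm high, wall 4 mm, floor 4 mm thick (inner floor 198 mm across). Origin: centre of its underside, at bench height. It may stand on the left or the right of the stock.
- oblong_tray: Oblong shallow blue plastic tray, fixed to the bench: 225 mm along its x, 140 mm along its y, 18 mm high, wall 4 mm, floor 4 mm thick, no partitions. Origin: centre of its underside, at bench height. It stands on the other side from the pan.
- jar: Clear glass jar standing mouth down, 74 mm in diameter, 80 mm high; origin at the centre of its underside. A bystander.
- cup: Black rubber cup (jar holder), 90 mm across the rim, 55 mm high, open at the top; origin at the centre of its underside. A bystander.

How it is judged:
By the outcome, as a careful person would: the job done as asked, in the order asked, and still so for the second after the job is handed in, with the robot touching nothing.
It also fails if it takes over 107 s, if anything falls off the work surface, if the arm or the gripper's body presses on something with over 40 N, if the wrist force passes 120 N, or if a joint passes its speed limit or range.

## Working session

There is one attempt and no reset: what is moved stays moved. The work goes in short steps, Python scripts to look and compute and a tool call to move; the robot and the scene stay as the last step left them, time stands still between calls to the robot, and variables do not carry over. Pictures are saved under pics/ and viewed, at most 14 in all, crops included, and the job is handed in when it is done.

Besides the shell and the picture viewer there is one more tool, called after ">>>" by a JSON object that holds its "op" and its "data". jog_arm: Moves the arm, as the interface text tells. Its arguments: {"type":"object","properties":{"steps":{"type":"array","items":{"type":"array","items":{"type":"array","items":{"type":"number"}}}}},"required":["steps"]}

```bash
mkdir -p pics; ls
python3 - <<'E'
from rig import monitor, imaging, env
import cv2
for n in ("top","side"):
    im=imaging.snapshot(n); cv2.imwrite(f"pics/{n}0.png",im[:,:,::-1]); c=imaging.calibration(n)
    print(n,c["K"].round(1).tolist(),c["R"].round(4).tolist(),c["t"].round(4).tolist())
s=monitor.get_state(); print({k:s[k] for k in("time","ee_pos","orientation","finger_gap")},env.grip_depth)
E
```

```text
pics
top [[457.2, 0.0, 245.3], [0.0, 457.2, 192.6], [0.0, 0.0, 1.0]] [[0.0173, -0.9997, -0.0196], [-0.9933, -0.0149, -0.1143], [0.114, 0.0214, -0.9933]] [0.0013, 0.6126, 1.2072]
side [[387.2, 0.0, 254.6], [0.0, 387.2, 188.8], [0.0, 0.0, 1.0]] [[0.7448, -0.6671, -0.0172], [-0.4208, -0.4495, -0.7879], [0.5179, 0.5941, -0.6155]] [-0.4279, 0.2916, 0.5408]
{'time': 0.1, 'ee_pos': array([0.25932018, 0.59542337, 0.21354069]), 'orientation': array([-2.56810054e-04,  2.03954133e-01,  9.78980034e-01, -8.59620390e-04]), 'finger_gap': 0.09541675751289529} -0.0188
```

View pics/top0.png

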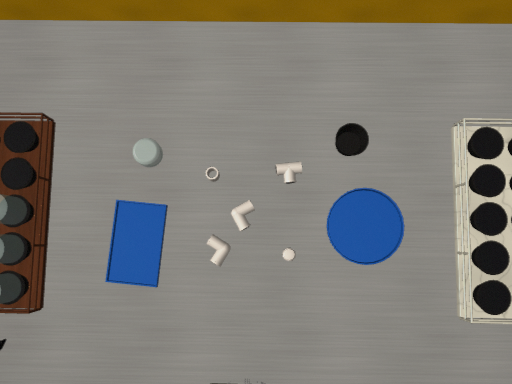

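View pics/side0.png

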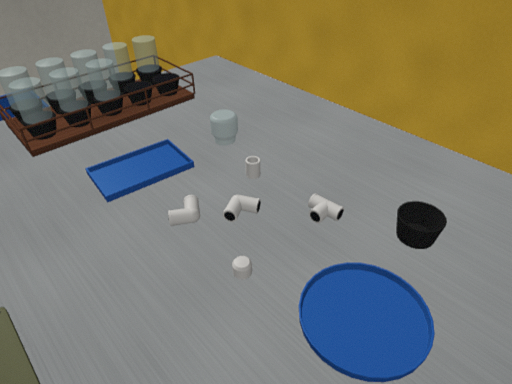

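The top view shows the coupling ring at (212,174), tee at (289,170), elbows at (242,214) and (219,249), and the end cap at (289,255). The pan is at (365,226), the tray at (137,243), the jar at (147,152) and the cup at (352,139). The side view shows the same layout: tray at upper left (140,168), pan at lower right (366,318), elbows at (186,212) and (242,206), coupling at (253,167), tee at (325,208) and cap at (242,267).

```bash
cat > h.py <<'E'
import numpy as np, cv2
from scipy.spatial.transform import Rotation as Ro
from rig import monitor, imaging
S=4
def cam(n):
    c=imaging.calibration(n); return c["K"],np.array(c["R"]),np.array(c["t"])
def ray(n,px):
    K,R,t=cam(n); px=np.atleast_2d(px)
    d=np.c_[px,np.ones(len(px))]@np.linalg.inv(K).T@R
    return -R.T@t,d
def cast(n,px,z):
    C,d=ray(n,px); return C+d*((z-C[2])/d[:,2])[:,None]
def tri(p,q):
    (a,d),(b,e)=ray("top",p),ray("side",q); d=d[0];e=e[0]
    s=np.linalg.lstsq(np.c_[d,-e],b-a,rcond=None)[0]
    P,Q=a+s[0]*d,b+s[1]*e; return (P+Q)/2,np.linalg.norm(P-Q)
def blobs(im,kind,lo=25):
    """contours (full-res float px) of white or blue things"""
    big=cv2.resize(im,None,fx=S,fy=S,interpolation=cv2.INTER_CUBIC); h=cv2.cvtColor(big,cv2.COLOR_RGB2HSV)
    b=big.astype(int)
    m=(b.min(2)>172) if kind=="w" else ((h[...,1]>150)&(h[...,0]>95)&(h[...,0]<125))
    cs,_=cv2.findContours(m.astype(np.uint8),cv2.RETR_EXTERNAL,cv2.CHAIN_APPROX_NONE)
    return [(c[:,0,:]+.5)/S-.5 for c in cs if cv2.contourArea(c)>lo*S*S]
def cen(c):
    m=cv2.moments(c.astype(np.float32)); return np.array([m["m10"],m["m01"]])/m["m00"]
def shape(xy):
    """area, centroid, principal angle (major), hull-centroid offset; mm"""
    c=(xy*1000).astype(np.float32); m=cv2.moments(c); hc=cen(cv2.convexHull(c)[:,0])
    a=.5*np.arctan2(2*m["mu11"],m["mu20"]-m["mu02"]); g=cen(c)
    return m["m00"],g,a,hc-g
def go(p,yaw,n=None):
    """shift/turn from the present pose to TCP p, tool y along yaw (mod pi), pointing down"""
    s=monitor.get_state(); q=s["orientation"]; R=Ro.from_quat([q[1],q[2],q[3],q[0]])
    best=None
    for k in(0,np.pi):
        y=np.array([np.cos(yaw+k),np.sin(yaw+k),0]); z=np.array([0,0,-1.]); T=np.c_[np.cross(y,z),y,z]
        r=(R.inv()*Ro.from_matrix(T)).as_rotvec()
        if best is None or np.linalg.norm(r)<np.linalg.norm(best): best=r
    sh=R.inv().apply(np.array(p)-s["ee_pos"])
    print("turn",best.round(3),"shift",sh.round(4)," tcp",s["ee_pos"].round(4),"q",s["qpos"].round(2),"gap",round(s["finger_gap"],4),"t",round(s["time"],2),"F",np.round(s["contact_force"],1))
E
cat > look.py <<'E'
from h import *; import sys
t,s=imaging.snapshot("top"),imaging.snapshot("side")
if len(sys.argv)>1:
    for n,i in(("top",t),("side",s)): cv2.imwrite(f"pics/{n}{sys.argv[1]}.png",i[:,:,::-1])
for k in"wb":
    B=blobs(s,k); cs=[cen(c) for c in B]
    for c in blobs(t,k):
        g=cen(c)
        if not(90<g[0]<420 and 100<g[1]<320): continue
        z=.016 if k=="w" else .018
        xy=cast("top",c,z)[:,:2]; A,G,a,o=shape(xy)
        f=[(tri(g,q),q) for q in cs]; f=[(P,e,q) for (P,e),q in f if e<.008 and -.01<P[2]<.06]
        (_,wh,ra)=cv2.minAreaRect((xy*1000).astype(np.float32))
        print(k,g.round(1),"A",round(A),"c",G.round(1),"maj",round(np.degrees(a),1),"hull",o.round(1),"rect",np.round(wh,1),round(ra,1),[(P.round(3).tolist(),round(e,4),q.round(0).tolist()) for P,e,q in f])
E
python3 look.py
```

```text
w [287.8 254.1] A 664 c [ 448.6 -106.6] maj -88.6 hull [ 0.1 -0. ] rect [30.4 28.7] 69.2 [([0.448, -0.105, 0.026], np.float64(0.002), [240.0, 261.0])]
w [216.2 249.6] A 1488 c [457.4  88.3] maj 13.5 hull [-0.8  3.3] rect [53.8 53.5] 59.0 [([0.457, 0.087, 0.031], np.float64(0.0005), [185.0, 206.0])]
w [240.2 214. ] A 1767 c [555.6  24.5] maj -17.7 hull [-0.8 -4.3] rect [61.1 64. ] 30.3 [([0.555, 0.024, 0.028], np.float64(0.0003), [240.0, 201.0])]
w [211.3 172.6] A 876 c [669.2 106.9] maj -43.2 hull [0.  0.1] rect [33.  33.4] 0.8 []
w [288.2 170. ] A 1640 c [ 679.5 -106.3] maj -65.1 hull [-2.5 -0.3] rect [49.3 69.1] 5.3 [([0.677, -0.105, 0.03], np.float64(0.001), [324.0, 204.0])]
b [136.  243.1] A 31086 c [472.5 308. ] maj -4.7 hull [-0.  -0.1] rect [141.1 223.5] 85.2 [([0.469, 0.313, 0.004], np.float64(0.0055), [138.0, 169.0])]
b [365.  225.9] A 33476 c [ 529.2 -315.1] maj -73.3 hull [-0.  0.] rect [206.2 206.3] 45.5 [([0.529, -0.32, -0.003], np.float64(0.0003), [366.0, 322.0])]
```

Run:
```python
import cv2,numpy as np
im=cv2.imread("pics/top0.png")
a=cv2.resize(im[150:280,190:310],None,fx=6,fy=4.6,interpolation=cv2.INTER_NEAREST)[:600]
a=cv2.resize(im[150:275,190:310],(576,600),interpolation=cv2.INTER_NEAREST); cv2.imwrite("pics/crop.png",a)
for r in (212,250): print(im[r,205:260:1].tolist())
```

```text
[[135, 140, 143], [135, 139, 142], [134, 139, 141], [133, 139, 141], [132, 139, 141], [133, 140, 142], [132, 138, 140], [133, 138, 141], [133, 139, 141], [130, 136, 139], [132, 138, 141], [133, 137, 140], [133, 138, 140], [134, 140, 142], [133, 138, 141], [133, 138, 141], [131, 138, 140], [133, 138, 140], [132, 138, 139], [131, 136, 138], [129, 136, 138], [131, 137, 140], [132, 137, 139], [131, 137, 139], [131, 137, 139], [138, 145, 149], [177, 189, 199], [209, 222, 228], [217, 226, 229], [218, 227, 229], [210, 223, 227], [196, 211, 220], [184, 198, 210], [186, 199, 210], [182, 195, 207], [177, 190, 201], [170, 183, 193], [161, 172, 183], [156, 168, 177], [148, 159, 169], [138, 149, 156], [127, 136, 144], [114, 122, 130], [104, 111, 118], [96, 104, 109], [108, 115, 118], [125, 130, 133], [127, 132, 134], [129, 134, 137], [129, 135, 136], [130, 135, 137], [129, 135, 137], [131, 136, 137], [129, 135, 137], [129, 134, 136]]
[[131, 138, 138], [132, 138, 139], [132, 137, 139], [131, 137, 138], [130, 136, 138], [131, 136, 139], [130, 137, 138], [130, 137, 139], [129, 135, 138], [129, 135, 136], [134, 142, 145], [160, 172, 180], [191, 205, 217], [203, 218, 226], [206, 221, 227], [208, 222, 228], [208, 221, 227], [199, 214, 222], [192, 206, 217], [180, 195, 206], [163, 175, 185], [144, 155, 163], [123, 132, 140], [106, 114, 120], [103, 110, 116], [128, 134, 135], [130, 135, 137], [129, 135, 138], [128, 134, 136], [129, 135, 137], [131, 137, 138], [130, 135, 137], [129, 135, 138], [130, 136, 138], [131, 137, 138], [130, 135, 137], [131, 137, 139], [131, 137, 139], [131, 137, 139], [130, 136, 138], [130, 137, 138], [131, 136, 138], [130, 137, 139], [131, 137, 139], [132, 136, 138], [131, 136, 139], [130, 137, 139], [130, 136, 139], [130, 136, 138], [131, 138, 140], [130, 136, 138], [132, 137, 139], [132, 138, 140], [132, 137, 140], [131, 138, 140]]
```

View pics/crop.png

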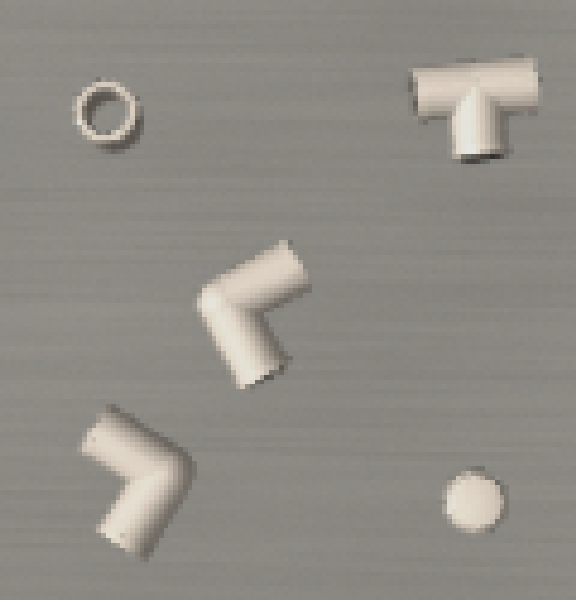

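The crop shows that my threshold dropped the shaded flanks of the fittings. Their tint (R−B over about 11) separates them from the bench.

```bash
sed -i 's/m=(b.min(2)>172) if/m=((b[...,0]-b[...,2]>11)\&(b[...,0]-b[...,2]<60)\&(b[...,0]>90)|(b.min(2)>165)) if/' h.py
sed -i 's/-.01<P\[2\]<.06/-.02<P[2]<.06/' look.py
python3 look.py
python3 - <<'E'
from h import *
# container floors: inner corners are low contrast; rim corners by two views
t,s=imaging.snapshot("top"),imaging.snapshot("side")
T=[c for c in blobs(t,"b") if 90<cen(c)[0]<420 and 100<cen(c)[1]<320]; Q=[c for c in blobs(s,"b",300)]
f=lambda c:cv2.approxPolyDP(cv2.convexHull(c.astype(np.float32)),3,True)[:,0]
print([f(c).round(1).tolist() for c in T if cen(c)[0]<200]); print([f(c).round(1).tolist() for c in Q if cen(c)[0]<200])
E
```

```text
w [288.1 254. ] A 1008 c [ 448.8 -107.5] maj 70.2 hull [ 0.1 -0. ] rect [37.2 35.2] 53.3 [([0.448, -0.106, 0.026], np.float64(0.0029), [240.0, 262.0])]
w [217.7 249.4] A 2986 c [458.  84.] maj 15.0 hull [-0.7  2.9] rect [67.3 65.5] 58.0 [([0.457, 0.083, 0.032], np.float64(0.0032), [185.0, 206.0])]
w [241.6 214.2] A 3025 c [555.1  20.8] maj -17.6 hull [-0.9 -2.8] rect [65.3 68.6] 30.6 [([0.553, 0.021, 0.03], np.float64(0.0016), [240.0, 201.0])]
w [211.5 173. ] A 1152 c [668.2 106.3] maj 5.8 hull [-0.1 -0.1] rect [38.5 38.1] 25.1 []
w [288.6 170.2] A 3005 c [ 679.1 -107.3] maj -77.9 hull [-2.1  0.2] rect [57.7 74.7] 6.9 [([0.676, -0.106, 0.03], np.float64(0.0016), [324.0, 204.0])]
w [135.  152.5] A 246 c [723.4 322.5] maj 11.6 hull [ 1.2 -2.7] rect [47.6 16. ] 12.3 []
b [136.  243.1] A 31087 c [472.5 308. ] maj -4.7 hull [-0. -0.] rect [140.9 223.5] 85.2 [([0.469, 0.313, 0.004], np.float64(0.0055), [138.0, 169.0])]
b [365.  225.9] A 33478 c [ 529.2 -315.1] maj -73.8 hull [-0.  0.] rect [206.2 206.2] 45.5 [([0.529, -0.32, -0.003], np.float64(0.0003), [366.0, 322.0])]
[[[116.4000015258789, 199.89999389648438], [166.10000610351562, 205.60000610351562], [155.89999389648438, 286.3999938964844], [105.4000015258789, 280.8999938964844]]]
[[[192.89999389648438, 161.89999389648438], [192.89999389648438, 166.39999389648438], [108.4000015258789, 200.89999389648438], [85.9000015258789, 169.39999389648438], [166.60000610351562, 139.39999389648438]]]
```

Run:
```python
from h import *
for a,b in(((116.4,199.9),(166.6,139.4)),((166.1,205.6),(192.9,161.9)),((105.4,280.9),(85.9,169.4))): print(tri(a,b))
print(cast("top",[211.4,172.8],.044))
go((.5766,.004,.10),np.radians(29))
```

```text
(array([0.58701803, 0.36908977, 0.01693645]), np.float64(0.004468753895873442))
(array([0.57484693, 0.2295413 , 0.01729756]), np.float64(0.0009699834649533206))
(array([0.36661664, 0.38852365, 0.01343939]), np.float64(0.0019271564901432079))
[[0.66427017 0.10395258 0.044     ]]
turn [-0.     0.     0.654] shift [-0.527  -0.416   0.1146]  tcp [0.2596 0.5958 0.2145] q [ 1.08  0.12  1.65 -0.    1.37 -0.08] gap 0.0951 t 0.4 F [-0.3 -0.3  0.1]
```

>>> {"op": "jog_arm", "data": {"steps": [[[0, 0, 0.1, -0.053, -0.042, 0, 0.3], [0, 0, 0.2, -0.106, -0.083, 0, 0.3], [0, 0, 0.3, -0.158, -0.125, 0, 0.3], [0, 0, 0.4, -0.211, -0.166, 0, 0.3], [0, 0, 0.5, -0.264, -0.208, 0, 0.3], [0, 0, 0.6, -0.316, -0.25, 0, 0.3], [0, 0, 0.654, -0.369, -0.291, 0.02, 0.3], [0, 0, 0.654, -0.42, -0.332, 0.05, 0.3], [0, 0, 0.654, -0.47, -0.37, 0.08, 0.3], [0, 0, 0.654, -0.51, -0.403, 0.115, 0.3], [0, 0, 0.654, -0.527, -0.416, 0.115, 0.3], [0, 0, 0.654, -0.527, -0.416, 0.115, 0.3], [0, 0, 0.654, -0.527, -0.416, 0.115, 0.3]]]}}

```text
time: 2.02
ee_pos: [0.5765, 0.004, 0.0996]
orientation: [-0.0, 0.508, 0.861, 0.0]
contact_force: [0.8, 0.6, 0.1]
finger_gap: 0.0621
grasp_force: 0.0
```

Run:
```python
from h import *
go((.5766,.004,.004),np.radians(29))
cv2.imwrite("pics/side1.png",imaging.snapshot("side")[:,:,::-1])
```

```text
turn [-0.    -0.001 -0.001] shift [-0.0001  0.0001  0.0956]  tcp [0.5765 0.004  0.0996] q [-0.09  0.06  1.92  0.    1.16 -0.59] gap 0.0621 t 2.02 F [0.8 0.6 0.1]
```

View pics/side1.png

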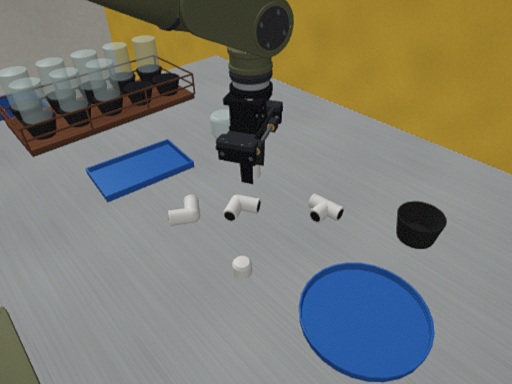

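The gripper is at (250,170), with its fingers above the leg of the elbow at (250,205), as intended. Next I descend and grip.

>>> {"op": "jog_arm", "data": {"steps": [[[0, 0, 0, 0, 0, 0.04, 0.3], [0, 0, 0, 0, 0, 0.07, 0.3], [0, 0, 0, 0, 0, 0.085, 0.3], [0, 0, 0, 0, 0, 0.093, 0.3], [0, 0, 0, 0, 0, 0.0955, 0.3], [0, 0, 0, 0, 0, 0.0955, 0.3], [0, 0, 0, 0, 0, 0.0955, -1], [0, 0, 0, 0, 0, 0.0955, -1], [0, 0, 0, 0, 0, 0.0955, -1], [0, 0, 0, 0, 0, 0.0955, -1], [0, 0, 0, 0, 0, 0.0955, -1], [0, 0, 0, 0, 0, 0.0955, -1], [0, 0, 0, 0, 0, 0.0955, -1]]]}}

```text
time: 3.7
ee_pos: [0.5767, 0.004, 0.0043]
orientation: [0.0, 0.508, 0.862, -0.0]
contact_force: [-0.4, -1.5, 1.5]
finger_gap: 0.0313
grasp_force: 29.9
```

>>> {"op": "jog_arm", "data": {"steps": [[[0, 0, 0, 0, 0, -0.005, -1], [0, 0, 0, 0, 0, -0.02, -1], [0, 0, 0, 0, 0, -0.045, -1], [0, 0, 0, 0, 0, -0.07, -1], [0, 0, 0, -0.02, -0.016, -0.08, -1], [0, 0, 0, -0.05, -0.04, -0.08, -1], [0, 0, 0, -0.09, -0.073, -0.08, -1], [0, 0, 0, -0.13, -0.105, -0.08, -1], [0, 0, 0, -0.17, -0.138, -0.08, -1], [0, 0, 0, -0.21, -0.17, -0.08, -1], [0, 0, 0, -0.24, -0.194, -0.08, -1], [0, 0, 0, -0.255, -0.206, -0.08, -1], [0, 0, 0, -0.26, -0.21, -0.08, -1], [0, 0, 0, -0.26, -0.21, -0.08, -1], [0, 0, 0, -0.26, -0.21, -0.08, -1]]]}}

```text
time: 5.58
ee_pos: [0.5192, -0.3239, 0.0841]
orientation: [-0.0, 0.507, 0.862, 0.0]
contact_force: [-0.8, -0.2, -1.0]
finger_gap: 0.0314
grasp_force: 29.9
```

Run:
```python
from h import *
go((.5187,-.3247,.009),np.radians(29))
cv2.imwrite("pics/side2.png",imaging.snapshot("side")[180:,200:,::-1])
```

```text
turn [ 0.    -0.001  0.001] shift [-0.0005 -0.0009  0.0751]  tcp [ 0.5192 -0.3239  0.0841] q [-0.65  0.16  1.85  0.    1.14 -1.15] gap 0.0314 t 5.58 F [-0.8 -0.2 -1. ]
```

View pics/side2.png

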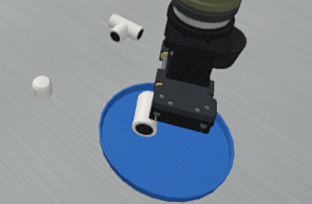

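The elbow is held level over the pan's left half. Its free leg is at about crop (145,120), inside the rim. I'll lower slowly near the floor.

>>> {"op": "jog_arm", "data": {"steps": [[[0, 0, 0, 0, 0, 0.03, -1], [0, 0, 0, 0, 0, 0.05, -1], [0, 0, 0, 0, 0, 0.062, -1], [0, 0, 0, 0, 0, 0.068, -1], [0, 0, 0, 0, 0, 0.071, -1], [0, 0, 0, 0, 0, 0.073, -1], [0, 0, 0, 0, 0, 0.074, -1], [0, 0, 0, 0, 0, 0.0745, -1], [0, 0, 0, 0, 0, 0.0745, -1], [0, 0, 0, 0, 0, 0.0745, -1]]]}}

```text
time: 6.88
ee_pos: [0.519, -0.3252, 0.0098]
orientation: [0.0, 0.508, 0.862, -0.0]
contact_force: [0.5, -0.5, -0.6]
finger_gap: 0.0314
grasp_force: 29.9
```

>>> {"op": "jog_arm", "data": {"steps": [[[0, 0, 0, 0, 0, 0.0005, -1], [0, 0, 0, 0, 0, 0.001, -1], [0, 0, 0, 0, 0, 0.0013, -1], [0, 0, 0, 0, 0, 0.0015, -1], [0, 0, 0, 0, 0, 0.0015, -1]]]}}

```text
time: 7.5
ee_pos: [0.5189, -0.3252, 0.0083]
orientation: [-0.0, 0.508, 0.862, -0.0]
contact_force: [-1.8, -0.1, 0.8]
finger_gap: 0.0313
grasp_force: 29.9
```

>>> {"op": "jog_arm", "data": {"steps": [[[0, 0, 0, 0, 0, 0.0003, -1], [0, 0, 0, 0, 0, 0.0006, -1], [0, 0, 0, 0, 0, 0.0006, -1]]]}}

```text
time: 7.88
ee_pos: [0.519, -0.3252, 0.0082]
orientation: [-0.0, 0.508, 0.862, -0.0]
contact_force: [-2.8, 1.4, 4.3]
finger_gap: 0.0315
grasp_force: 29.9
```

>>> {"op": "jog_arm", "data": {"steps": [[[0, 0, 0, 0, 0, 0, -0.1], [0, 0, 0, 0, 0, 0, 0.1], [0, 0, 0, 0, 0, 0, 0.2], [0, 0, 0, 0, 0, 0, 0.2], [0, 0, 0, 0, 0, -0.01, 0.2], [0, 0, 0, 0, 0, -0.04, 0.2], [0, 0, 0, 0, 0, -0.08, 0.2], [0, 0, 0, 0, 0, -0.12, 0.2], [0, 0, 0, 0, 0, -0.12, 0.2]]]}}

```text
time: 9.0
ee_pos: [0.5215, -0.327, 0.1333]
orientation: [0.005, 0.508, 0.862, -0.001]
contact_force: [-0.0, 0.7, 0.3]
finger_gap: 0.0571
grasp_force: 0.0
```

Run:
```python
from h import *
go((.6645,.104,.11),np.radians(90))
```

```text
turn [-1.000e-03  1.000e-02 -1.065e+00] shift [0.3079 0.3339 0.0219]  tcp [ 0.5215 -0.327   0.1333] q [-0.65  0.11  1.81  0.    1.22 -1.15] gap 0.0571 t 9.0 F [-0.   0.7  0.3]
```

>>> {"op": "jog_arm", "data": {"steps": [[[0, 0, -0.1, 0.028, 0.03, 0, 0.2], [0, 0, -0.2, 0.056, 0.061, 0, 0.2], [0, 0, -0.3, 0.084, 0.091, 0, 0.2], [0, 0, -0.4, 0.112, 0.121, 0, 0.2], [0, 0, -0.5, 0.14, 0.152, 0, 0.2], [0, 0, -0.6, 0.168, 0.182, 0, 0.2], [0, 0, -0.7, 0.196, 0.212, 0, 0.2], [0, 0, -0.8, 0.224, 0.243, 0, 0.2], [0, 0, -0.9, 0.252, 0.273, 0, 0.2], [0, 0, -1.0, 0.28, 0.304, 0, 0.2], [0, 0, -1.065, 0.3, 0.325, 0, 0.2], [0, 0, -1.065, 0.308, 0.334, 0, 0.2], [0, 0, -1.065, 0.308, 0.334, 0, 0.2], [0, 0, -1.065, 0.308, 0.334, 0, 0.2]]]}}

```text
time: 10.75
ee_pos: [0.6615, 0.1051, 0.1273]
orientation: [-0.0, 0.001, 1.0, -0.0]
contact_force: [0.1, 0.1, 0.5]
finger_gap: 0.057
grasp_force: 0.0
```

```bash
python3 - <<'E'
from h import *
go((.6645,.104,.009),np.radians(90))
E
python3 look.py 3 | grep ^w
```

```text
turn [-0.    -0.001 -0.001] shift [-0.0031 -0.001   0.1183]  tcp [0.6615 0.1051 0.1273] q [ 0.08  0.23  1.68 -0.    1.23 -1.49] gap 0.057 t 10.75 F [0.1 0.1 0.5]
w [288.2 254.1] A 1064 c [ 448.7 -107.6] maj 77.7 hull [ 0.  -0.1] rect [37.5 37. ] 45.4 [([0.448, -0.106, 0.026], np.float64(0.003), [240.0, 262.0])]
w [225.5 248.4] A 573 c [460.9  62.9] maj 4.3 hull [-0.2 -0.1] rect [46.6 19.8] 1.3 []
w [363.1 237.5] A 2847 c [ 497.  -310.3] maj -16.2 hull [-0.7 -2.9] rect [66.  67.4] 29.9 [([0.496, -0.306, 0.03], np.float64(0.0018), [348.0, 316.0])]
w [160.7 290.5] A 15384 c [352.2 234.9] maj -5.9 hull [ 2.6 -5.5] rect [ 63.5 489. ] 83.3 []
w [214.9 192.5] A 266 c [613.7  95.7] maj 4.6 hull [-0.3 -0.1] rect [44.5  8.5] 4.0 []
w [219.9 191.1] A 201 c [618.  82.] maj 3.2 hull [1.3 0.1] rect [52.9  5.5] 1.3 []
w [288.6 170.2] A 3115 c [ 679.  -107.4] maj -79.2 hull [-2.1 -0. ] rect [58.2 75.1] 6.6 [([0.676, -0.106, 0.029], np.float64(0.0018), [324.0, 204.0])]
w [184.6 185.7] A 2578 c [631.6 180. ] maj -55.9 hull [ 31.1 -24.9] rect [ 86.6 208.8] 46.0 []
w [143.7 150.7] A 3398 c [728.7 298.2] maj -32.3 hull [-0.1  0. ] rect [65.6 66.4] 27.9 []
w [189. 139.] A 3968 c [763.6 172. ] maj -86.1 hull [-0.6  1.6] rect [ 48.8 113.3] 7.5 []
w [157.8 169.7] A 1170 c [677.  256.4] maj 0.8 hull [3.8 2.3] rect [ 31.  236.4] 85.3 []
```

View pics/side3.png

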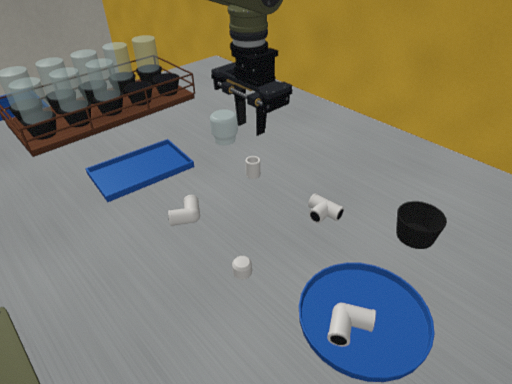

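The elbow lies flat in the pan at (350,322). The open fingers at (250,115) are above the coupling at (253,165).

>>> {"op": "jog_arm", "data": {"steps": [[[0, 0, 0, -0.003, -0.001, 0.03, 0.2], [0, 0, 0, -0.003, -0.001, 0.065, 0.2], [0, 0, 0, -0.003, -0.001, 0.09, 0.2], [0, 0, 0, -0.003, -0.001, 0.108, 0.2], [0, 0, 0, -0.003, -0.001, 0.1155, 0.2], [0, 0, 0, -0.003, -0.001, 0.1185, 0.2], [0, 0, 0, -0.003, -0.001, 0.1185, 0.2], [0, 0, 0, -0.003, -0.001, 0.1185, -1], [0, 0, 0, -0.003, -0.001, 0.1185, -1], [0, 0, 0, -0.003, -0.001, 0.1185, -1], [0, 0, 0, -0.003, -0.001, 0.1185, -1], [0, 0, 0, -0.003, -0.001, 0.1185, -1], [0, 0, 0, -0.003, -0.001, 0.1185, -1]]]}}

```text
time: 12.48
ee_pos: [0.6651, 0.1052, 0.0096]
orientation: [0.0, -0.0, 1.0, 0.0]
contact_force: [-0.1, -0.6, 3.9]
finger_gap: 0.0361
grasp_force: 30.0
```

>>> {"op": "jog_arm", "data": {"steps": [[[0, 0, 0, 0, 0, -0.005, -1], [0, 0, 0, 0, 0, -0.02, -1], [0, 0, 0, 0, 0, -0.045, -1], [0, 0, 0, 0, 0, -0.075, -1], [0, 0, 0, 0.005, -0.025, -0.09, -1], [0, 0, 0, 0.014, -0.07, -0.09, -1], [0, 0, 0, 0.024, -0.12, -0.09, -1], [0, 0, 0, 0.034, -0.17, -0.09, -1], [0, 0, 0, 0.045, -0.22, -0.09, -1], [0, 0, 0, 0.055, -0.27, -0.09, -1], [0, 0, 0, 0.065, -0.32, -0.09, -1], [0, 0, 0, 0.075, -0.37, -0.09, -1], [0, 0, 0, 0.082, -0.4, -0.09, -1], [0, 0, 0, 0.085, -0.415, -0.09, -1], [0, 0, 0, 0.085, -0.42, -0.09, -1], [0, 0, 0, 0.085, -0.42, -0.09, -1], [0, 0, 0, 0.085, -0.42, -0.09, -1]]]}}

```text
time: 14.6
ee_pos: [0.5802, -0.3138, 0.099]
orientation: [-0.0, -0.001, 1.0, 0.0]
contact_force: [0.3, -0.9, -1.1]
finger_gap: 0.0362
grasp_force: 30.0
```

Run:
```python
from h import *
go((.580,-.315,.0136),np.radians(90))
cv2.imwrite("pics/side4.png",imaging.snapshot("side")[180:,200:,::-1])
```

```text
turn [ 0.    -0.     0.002] shift [ 0.0002 -0.0013  0.0854]  tcp [ 0.5802 -0.3138  0.099 ] q [-0.58  0.24  1.72  0.    1.18 -2.15] gap 0.0362 t 14.6 F [ 0.3 -0.9 -1.1]
```

View pics/side4.png

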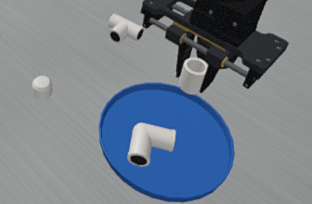

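The coupling is upright in the fingers at crop (194,75). It is over the part of the pan beyond the elbow, which is at (150,145). I'll lower it now.

>>> {"op": "jog_arm", "data": {"steps": [[[0, 0, 0, 0, -0.001, 0.03, -1], [0, 0, 0, 0, -0.001, 0.055, -1], [0, 0, 0, 0, -0.001, 0.072, -1], [0, 0, 0, 0, -0.001, 0.079, -1], [0, 0, 0, 0, -0.001, 0.082, -1], [0, 0, 0, 0, -0.001, 0.0835, -1], [0, 0, 0, 0, -0.001, 0.0845, -1], [0, 0, 0, 0, -0.001, 0.0852, -1], [0, 0, 0, 0, -0.001, 0.0852, -1], [0, 0, 0, 0, -0.001, 0.0852, -1]]]}}

```text
time: 15.9
ee_pos: [0.5799, -0.3159, 0.014]
orientation: [0.0, -0.0, 1.0, -0.0]
contact_force: [-1.3, -0.6, -0.7]
finger_gap: 0.0364
grasp_force: 30.0
```

>>> {"op": "jog_arm", "data": {"steps": [[[0, 0, 0, 0, 0, 0.0003, -1], [0, 0, 0, 0, 0, 0.0006, -1], [0, 0, 0, 0, 0, 0.0008, -1], [0, 0, 0, 0, 0, 0.0008, -1]]]}}

```text
time: 16.4
ee_pos: [0.58, -0.3159, 0.0136]
orientation: [0.0, -0.0, 1.0, -0.0]
contact_force: [-2.3, 1.2, 5.2]
finger_gap: 0.0364
grasp_force: 30.0
```

>>> {"op": "jog_arm", "data": {"steps": [[[0, 0, 0, 0, 0, 0, 0], [0, 0, 0, 0, 0, 0, 0.15], [0, 0, 0, 0, 0, 0, 0.25], [0, 0, 0, 0, 0, 0, 0.25], [0, 0, 0, 0, 0, -0.01, 0.25], [0, 0, 0, 0, 0, -0.04, 0.25], [0, 0, 0, 0, 0, -0.08, 0.25], [0, 0, 0, 0, 0, -0.1, 0.25], [0, 0, 0, 0, 0, -0.1, 0.25], [0, 0, 0, 0, 0, -0.1, 0.25]]]}}

```text
time: 17.65
ee_pos: [0.5791, -0.3153, 0.1114]
orientation: [-0.001, -0.0, 1.0, 0.001]
contact_force: [1.0, -0.1, -0.6]
finger_gap: 0.0598
grasp_force: 0.0
```

Run:
```python
from h import *
go((.4802,.1001,.11),np.radians(149))
```

```text
turn [ 2.00e-03 -1.00e-03 -1.03e+00] shift [0.0988 0.4154 0.0021]  tcp [ 0.5791 -0.3153  0.1114] q [-0.58  0.23  1.71 -0.    1.2  -2.15] gap 0.0598 t 17.65 F [ 1.  -0.1 -0.6]
```

>>> {"op": "jog_arm", "data": {"steps": [[[0, 0, -0.1, 0.009, 0.037, 0, 0.25], [0, 0, -0.2, 0.018, 0.075, 0, 0.25], [0, 0, -0.3, 0.027, 0.115, 0, 0.25], [0, 0, -0.4, 0.036, 0.155, 0, 0.25], [0, 0, -0.5, 0.046, 0.195, 0, 0.25], [0, 0, -0.6, 0.056, 0.235, 0, 0.25], [0, 0, -0.7, 0.066, 0.275, 0, 0.25], [0, 0, -0.8, 0.075, 0.315, 0, 0.25], [0, 0, -0.9, 0.084, 0.355, 0, 0.25], [0, 0, -1.0, 0.093, 0.39, 0, 0.25], [0, 0, -1.03, 0.098, 0.41, 0, 0.25], [0, 0, -1.03, 0.099, 0.415, 0.002, 0.25], [0, 0, -1.03, 0.099, 0.415, 0.002, 0.25], [0, 0, -1.03, 0.099, 0.415, 0.002, 0.25]]]}}

```text
time: 19.4
ee_pos: [0.4808, 0.0984, 0.1105]
orientation: [-0.0, -0.492, 0.871, 0.0]
contact_force: [0.1, -0.4, -0.2]
finger_gap: 0.0593
grasp_force: 0.0
```

Run:
```python
from h import *
go((.4802,.1001,.0043),np.radians(149))
cv2.imwrite("pics/side5.png",imaging.snapshot("side")[:,:,::-1])
```

```text
turn [ 0.001 -0.001 -0.001] shift [-0.0013  0.0013  0.1062]  tcp [0.4808 0.0984 0.1105] q [ 0.09 -0.14  2.1  -0.    1.19 -2.51] gap 0.0593 t 19.4 F [ 0.1 -0.4 -0.2]
```

View pics/side5.png

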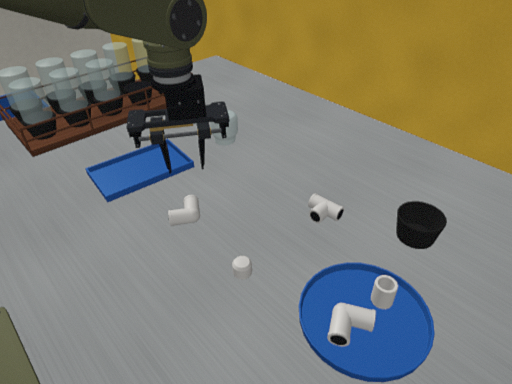

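The coupling stands upright in the pan at (384,292), clear of the elbow. The fingers at (170–204,168) straddle the leg of the second elbow at (192,203).

>>> {"op": "jog_arm", "data": {"steps": [[[0, 0, 0, -0.001, 0.001, 0.035, 0.25], [0, 0, 0, -0.001, 0.001, 0.07, 0.25], [0, 0, 0, -0.001, 0.001, 0.092, 0.25], [0, 0, 0, -0.001, 0.001, 0.102, 0.25], [0, 0, 0, -0.001, 0.001, 0.1062, 0.25], [0, 0, 0, -0.001, 0.001, 0.1062, 0.25], [0, 0, 0, -0.001, 0.001, 0.1062, -1], [0, 0, 0, -0.001, 0.001, 0.1062, -1], [0, 0, 0, -0.001, 0.001, 0.1062, -1], [0, 0, 0, -0.001, 0.001, 0.1062, -1], [0, 0, 0, -0.001, 0.001, 0.1062, -1], [0, 0, 0, -0.001, 0.001, 0.1062, -1]]]}}

```text
time: 20.95
ee_pos: [0.4807, 0.1005, 0.0052]
orientation: [0.0, -0.493, 0.87, -0.0]
contact_force: [0.4, 0.2, 2.8]
finger_gap: 0.0314
grasp_force: 30.0
```

Run:
```python
from h import *
go((.4353,.3312,.0843),np.radians(175.2))
```

```text
turn [-0.     0.    -0.457] shift [-0.1744  0.1576 -0.0791]  tcp [0.4807 0.1005 0.0052] q [ 0.1   0.01  2.16  0.    0.98 -2.5 ] gap 0.0314 t 20.95 F [0.4 0.2 2.8]
```

>>> {"op": "jog_arm", "data": {"steps": [[[0, 0, 0, 0, 0, -0.005, -1], [0, 0, 0, 0, 0, -0.02, -1], [0, 0, 0, 0, 0, -0.045, -1], [0, 0, 0, 0, 0, -0.07, -1], [0, 0, -0.04, -0.012, 0.011, -0.079, -1], [0, 0, -0.1, -0.035, 0.032, -0.079, -1], [0, 0, -0.17, -0.065, 0.059, -0.079, -1], [0, 0, -0.25, -0.095, 0.086, -0.079, -1], [0, 0, -0.33, -0.125, 0.113, -0.079, -1], [0, 0, -0.4, -0.15, 0.136, -0.079, -1], [0, 0, -0.44, -0.168, 0.152, -0.079, -1], [0, 0, -0.457, -0.1745, 0.1575, -0.079, -1], [0, 0, -0.457, -0.1745, 0.1575, -0.079, -1], [0, 0, -0.457, -0.1745, 0.1575, -0.079, -1]]]}}

```text
time: 22.7
ee_pos: [0.4352, 0.3305, 0.0837]
orientation: [-0.0, -0.677, 0.736, -0.0]
contact_force: [0.4, -0.4, -1.0]
finger_gap: 0.0311
grasp_force: 30.0
```

Run:
```python
from h import *
go((.4353,.3312,.0092),np.radians(175.2))
cv2.imwrite("pics/side6.png",imaging.snapshot("side")[60:300,:300,::-1])
```

```text
turn [ 0.    -0.001 -0.   ] shift [-0.0007 -0.0001  0.0745]  tcp [0.4352 0.3305 0.0837] q [ 0.55  0.02  1.99 -0.    1.13 -2.51] gap 0.0311 t 22.7 F [ 0.4 -0.4 -1. ]
```

View pics/side6.png

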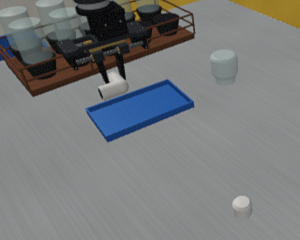

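The elbow hangs level at crop (113,85). Its -x leg is visible and it sits over the near end of the tray. I'll lower it.

>>> {"op": "jog_arm", "data": {"steps": [[[0, 0, 0, 0, 0, 0.03, -1], [0, 0, 0, 0, 0, 0.05, -1], [0, 0, 0, 0, 0, 0.063, -1], [0, 0, 0, 0, 0, 0.069, -1], [0, 0, 0, 0, 0, 0.072, -1], [0, 0, 0, 0, 0, 0.0735, -1], [0, 0, 0, 0, 0, 0.0743, -1], [0, 0, 0, 0, 0, 0.0748, -1], [0, 0, 0, 0, 0, 0.0748, -1], [0, 0, 0, 0, 0, 0.0748, -1]]]}}

```text
time: 24.0
ee_pos: [0.4353, 0.3312, 0.0092]
orientation: [0.0, -0.677, 0.736, -0.0]
contact_force: [-0.5, -1.1, 0.6]
finger_gap: 0.031
grasp_force: 30.0
```

>>> {"op": "jog_arm", "data": {"steps": [[[0, 0, 0, 0, 0, 0.0003, -1], [0, 0, 0, 0, 0, 0.0006, -1], [0, 0, 0, 0, 0, 0.0008, -1], [0, 0, 0, 0, 0, 0.0008, -1]]]}}

```text
time: 24.5
ee_pos: [0.4354, 0.3313, 0.0091]
orientation: [-0.0, -0.677, 0.736, 0.0]
contact_force: [-2.2, -2.0, 6.3]
finger_gap: 0.0315
grasp_force: 30.0
```

>>> {"op": "jog_arm", "data": {"steps": [[[0, 0, 0, 0, 0, 0, -0.1], [0, 0, 0, 0, 0, 0, 0.1], [0, 0, 0, 0, 0, 0, 0.2], [0, 0, 0, 0, 0, 0, 0.2], [0, 0, 0, 0, 0, -0.01, 0.2], [0, 0, 0, 0, 0, -0.04, 0.2], [0, 0, 0, 0, 0, -0.08, 0.2], [0, 0, 0, 0, 0, -0.1, 0.2], [0, 0, 0, 0, 0, -0.1, 0.2], [0, 0, 0, 0, 0, -0.1, 0.2]]]}}

```text
time: 25.75
ee_pos: [0.4344, 0.3306, 0.1067]
orientation: [-0.001, -0.677, 0.736, 0.0]
contact_force: [-0.5, 0.4, -0.3]
finger_gap: 0.0571
grasp_force: 0.0
```

Run:
```python
from h import *
go((.6583,-.1091,.11),np.radians(95))
```

```text
turn [ 1.0e-03 -2.0e-03  1.4e+00] shift [ 0.4195 -0.2599 -0.0032]  tcp [0.4344 0.3306 0.1067] q [ 0.55 -0.01  1.98  0.    1.18 -2.51] gap 0.0571 t 25.75 F [-0.5  0.4 -0.3]
```

>>> {"op": "jog_arm", "data": {"steps": [[[0, 0, 0.12, 0.03, -0.019, 0, 0.2], [0, 0, 0.24, 0.062, -0.038, 0, 0.2], [0, 0, 0.36, 0.095, -0.059, 0, 0.2], [0, 0, 0.48, 0.13, -0.081, 0, 0.2], [0, 0, 0.6, 0.165, -0.102, 0, 0.2], [0, 0, 0.72, 0.2, -0.124, 0, 0.2], [0, 0, 0.84, 0.235, -0.146, 0, 0.2], [0, 0, 0.96, 0.27, -0.167, 0, 0.2], [0, 0, 1.08, 0.305, -0.189, 0, 0.2], [0, 0, 1.2, 0.34, -0.211, 0, 0.2], [0, 0, 1.32, 0.375, -0.232, 0, 0.2], [0, 0, 1.4, 0.405, -0.251, 0, 0.2], [0, 0, 1.4, 0.42, -0.26, -0.003, 0.2], [0, 0, 1.4, 0.42, -0.26, -0.003, 0.2], [0, 0, 1.4, 0.42, -0.26, -0.003, 0.2]]]}}

```text
time: 27.62
ee_pos: [0.6586, -0.108, 0.1106]
orientation: [-0.001, -0.044, 0.999, 0.0]
contact_force: [0.6, 0.1, 0.3]
finger_gap: 0.0571
grasp_force: 0.0
```

Run:
```python
from h import *
go((.6583,-.1091,.0043),np.radians(95))
cv2.imwrite("pics/side7.png",imaging.snapshot("side")[:,:,::-1])
```

```text
turn [ 0.001 -0.001  0.001] shift [ 0.0002 -0.0012  0.1063]  tcp [ 0.6586 -0.108   0.1106] q [-0.24  0.24  1.7   0.    1.21 -1.9 ] gap 0.0571 t 27.62 F [0.6 0.1 0.3]
```

View pics/side7.png

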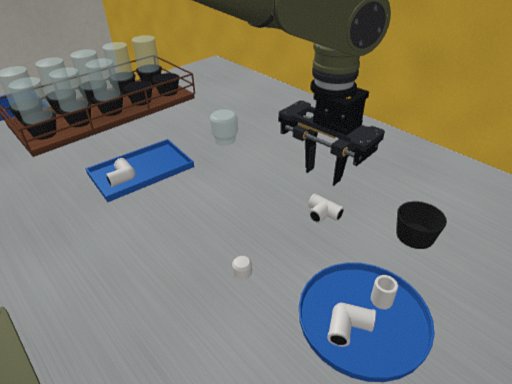

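The second elbow lies flat at the near end of the tray at (121,172). The fingers at (325,165) straddle the tee branch at (318,212). I'll shift 2 mm outward along the branch to clear the run.

>>> {"op": "jog_arm", "data": {"steps": [[[0, 0, 0, 0.002, -0.001, 0.035, 0.2], [0, 0, 0, 0.002, -0.001, 0.065, 0.2], [0, 0, 0, 0.002, -0.001, 0.08, 0.2], [0, 0, 0, 0.002, -0.001, 0.09, 0.2], [0, 0, 0, 0.002, -0.001, 0.098, 0.2], [0, 0, 0, 0.002, -0.001, 0.104, 0.2], [0, 0, 0, 0.002, -0.001, 0.1062, 0.2], [0, 0, 0, 0.002, -0.001, 0.1062, 0.2]]]}}

```text
time: 28.68
ee_pos: [0.6576, -0.1103, 0.0053]
orientation: [0.0, -0.044, 0.999, -0.0]
contact_force: [0.4, -0.3, -0.3]
finger_gap: 0.057
grasp_force: 0.0
```

>>> {"op": "jog_arm", "data": {"steps": [[[0, 0, 0, 0, 0, 0, 0], [0, 0, 0, 0, 0, 0, -1], [0, 0, 0, 0, 0, 0, -1], [0, 0, 0, 0, 0, 0, -1], [0, 0, 0, 0, 0, 0, -1], [0, 0, 0, 0, 0, 0, -1]]]}}

```text
time: 29.42
ee_pos: [0.6575, -0.1103, 0.0053]
orientation: [0.0, -0.044, 0.999, -0.0]
contact_force: [-0.1, 1.1, 1.4]
finger_gap: 0.0318
grasp_force: 29.8
```

Run:
```python
from h import *
go((.510,.305,.0855),np.radians(85.2))
```

```text
turn [-0.     0.     0.171] shift [ 0.1108  0.4265 -0.0803]  tcp [ 0.6575 -0.1103  0.0053] q [-0.25  0.36  1.75  0.    1.03 -1.9 ] gap 0.0318 t 29.43 F [-0.1  1.1  1.4]
```

>>> {"op": "jog_arm", "data": {"steps": [[[0, 0, 0, 0, 0, -0.005, -1], [0, 0, 0, 0, 0, -0.02, -1], [0, 0, 0, 0, 0, -0.045, -1], [0, 0, 0, 0, 0, -0.07, -1], [0, 0, 0.01, 0.007, 0.025, -0.08, -1], [0, 0, 0.03, 0.018, 0.07, -0.08, -1], [0, 0, 0.05, 0.031, 0.12, -0.08, -1], [0, 0, 0.07, 0.044, 0.17, -0.08, -1], [0, 0, 0.09, 0.057, 0.22, -0.08, -1], [0, 0, 0.11, 0.07, 0.27, -0.08, -1], [0, 0, 0.13, 0.083, 0.32, -0.08, -1], [0, 0, 0.15, 0.096, 0.37, -0.08, -1], [0, 0, 0.165, 0.106, 0.408, -0.08, -1], [0, 0, 0.171, 0.111, 0.425, -0.08, -1], [0, 0, 0.171, 0.111, 0.4265, -0.08, -1], [0, 0, 0.171, 0.111, 0.4265, -0.08, -1], [0, 0, 0.171, 0.111, 0.4265, -0.08, -1]]]}}

```text
time: 31.55
ee_pos: [0.5102, 0.3038, 0.0851]
orientation: [0.0, 0.043, 0.999, -0.0]
contact_force: [0.3, 0.7, -1.0]
finger_gap: 0.0315
grasp_force: 29.8
```

Run:
```python
from h import *
go((.510,.305,.0093),np.radians(85.2))
cv2.imwrite("pics/side8.png",imaging.snapshot("side")[60:300,:300,::-1])
```

```text
turn [-0.     0.    -0.002] shift [0.0003 0.0012 0.0758]  tcp [0.5102 0.3038 0.0851] q [ 0.45  0.12  1.89 -0.    1.14 -1.04] gap 0.0315 t 31.55 F [ 0.3  0.7 -1. ]
```

View pics/side8.png

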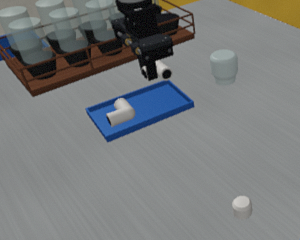

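The tee is held level at crop (157,72), over the far half of the tray. The elbow is at (121,112). I'll lower the tee.

>>> {"op": "jog_arm", "data": {"steps": [[[0, 0, 0, 0, 0.001, 0.03, -1], [0, 0, 0, 0, 0.001, 0.05, -1], [0, 0, 0, 0, 0.001, 0.064, -1], [0, 0, 0, 0, 0.001, 0.07, -1], [0, 0, 0, 0, 0.001, 0.073, -1], [0, 0, 0, 0, 0.001, 0.0747, -1], [0, 0, 0, 0, 0.001, 0.0755, -1], [0, 0, 0, 0, 0.001, 0.0758, -1], [0, 0, 0, 0, 0.001, 0.0758, -1], [0, 0, 0, 0, 0.001, 0.0758, -1]]]}}

```text
time: 32.85
ee_pos: [0.5098, 0.306, 0.0094]
orientation: [0.0, 0.042, 0.999, 0.0]
contact_force: [0.9, -0.1, 0.1]
finger_gap: 0.0315
grasp_force: 29.8
```

>>> {"op": "jog_arm", "data": {"steps": [[[0, 0, 0, 0, 0, 0.0003, -1], [0, 0, 0, 0, 0, 0.0006, -1], [0, 0, 0, 0, 0, 0.0008, -1], [0, 0, 0, 0, 0, 0.0008, -1]]]}}

```text
time: 33.35
ee_pos: [0.5098, 0.306, 0.0092]
orientation: [0.0, 0.042, 0.999, -0.0]
contact_force: [-3.1, -1.0, 6.4]
finger_gap: 0.0315
grasp_force: 29.8
```

>>> {"op": "jog_arm", "data": {"steps": [[[0, 0, 0, 0, 0, 0, -0.1], [0, 0, 0, 0, 0, 0, 0.1], [0, 0, 0, 0, 0, 0, 0.2], [0, 0, 0, 0, 0, 0, 0.2], [0, 0, 0, 0, 0, -0.01, 0.2], [0, 0, 0, 0, 0, -0.04, 0.2], [0, 0, 0, 0, 0, -0.08, 0.2], [0, 0, 0, 0, 0, -0.12, 0.2], [0, 0, 0, 0, -0.03, -0.15, 0.2], [0, 0, 0, 0, -0.08, -0.15, 0.2], [0, 0, 0, 0, -0.13, -0.15, 0.2], [0, 0, 0, 0, -0.18, -0.15, 0.2], [0, 0, 0, 0, -0.23, -0.15, 0.2], [0, 0, 0, 0, -0.28, -0.15, 0.2], [0, 0, 0, 0, -0.3, -0.15, 0.2], [0, 0, 0, 0, -0.3, -0.15, 0.2], [0, 0, 0, 0, -0.3, -0.15, 0.2]]]}}

```text
time: 35.48
ee_pos: [0.4848, 0.0075, 0.1589]
orientation: [0.0, 0.042, 0.999, 0.0]
contact_force: [-0.5, 1.0, -0.1]
finger_gap: 0.0569
grasp_force: 0.0
```

```bash
python3 look.py 9 | cut -c1-150; python3 -c "
import cv2,numpy as np
a=cv2.imread('pics/top9.png')[90:310,90:420];b=cv2.imread('pics/side9.png')[:,:470]
a=cv2.resize(a,(400,267));b=cv2.resize(b,(400,327));cv2.imwrite('pics/fin.png',np.vstack([a,b]))"
```

```text
w [223.1 296.3] A 1835 c [333.1  66.3] maj -65.9 hull [ 26.2 -40.7] rect [ 78.9 188.3] 32.6 []
w [200.9 283.9] A 606 c [365.4 127.3] maj -6.2 hull [-9.2 -0.3] rect [ 10.2 184.9] 85.3 []
w [135.5 260.9] A 2652 c [423.1 307.8] maj 42.4 hull [-1.9  2.1] rect [65.7 63.8] 86.2 [([0.422, 0.303, 0.037], np.float64(0.0044), [120.0, 167.0])]
w [289.1 254.3] A 866 c [ 448.2 -110.1] maj -9.3 hull [ 0. -0.] rect [30. 37.] 80.9 [([0.447, -0.108, 0.028], np.float64(0.0042), [240.0, 262.0])]
w [240.5 237.9] A 1181 c [490.   22.7] maj 84.0 hull [1.9 7.5] rect [117.2  34.9] 86.5 []
w [363.1 237.5] A 2793 c [ 497.  -310.4] maj -16.0 hull [-0.7 -2.9] rect [65.8 66.8] 29.9 [([0.496, -0.306, 0.03], np.float64(0.0017), [348.0, 317.0])
w [137.2 220.5] A 2622 c [533.2 308. ] maj 84.1 hull [-1.9 -0.6] rect [72.8 54.7] 88.2 [([0.531, 0.304, 0.035], np.float64(0.0031), [160.0, 151.0])]
w [366.5 206.8] A 1176 c [ 580.8 -320.6] maj -71.9 hull [0.1 0.1] rect [35.4 42.6] 4.5 [([0.578, -0.314, 0.046], np.float64(0.0011), [386.0, 284.0])]
w [143.5 150.7] A 2965 c [728.7 298.8] maj -80.1 hull [ 0.2 -0.2] rect [60.  62.6] 2.3 []
b [136.  243.1] A 31079 c [472.5 308. ] maj -4.7 hull [-0.  -0.1] rect [141.1 223.5] 85.2 []
b [365.  225.9] A 33469 c [ 529.2 -315.1] maj -72.4 hull [-0.  0.] rect [205.8 206.2] 45.5 [([0.529, -0.32, -0.003], np.float64(0.0003), [366.0, 322.0
```

View pics/fin.png

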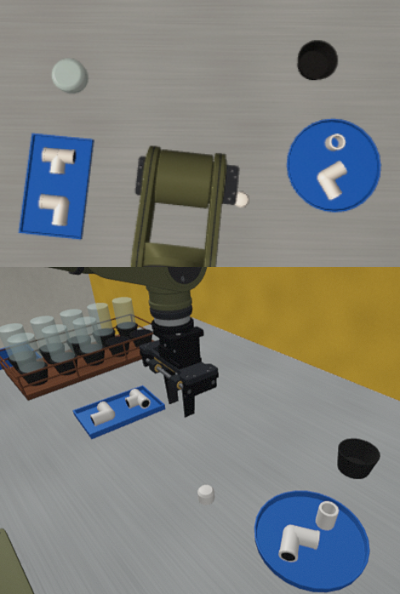

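The picture shows the tee (58,158) and an elbow (54,210) flat in the tray. The coupling (335,142), standing upright, and the other elbow (332,180) are in the pan. The cap, jar and cup have not moved.

```bash
python3 -c "
from rig import sign_off
print(sign_off())"
```

```text
the job is handed in; nothing more can be done
None
```

The job is handed in at about 36 s: one elbow and the coupling are in the round pan, the other elbow and the tee are in the oblong tray, all set down gently and flat, and the cap, jar and cup were left where they were.

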